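# Zero the studio scale under an empty bowl

### The arm

A 6-joint arm with a two-finger parallel gripper is mounted at the origin on the work surface. World frame = base frame: x ahead of the robot, y to its left, z up, the work surface at z = 0. Lengths are in m, angles in rad, forces in N, time in s.
With the tool pointing down it reaches from about 0.375 to 0.9 m from the base axis. Payload 3.1 kg.
Tool frame: the origin (TCP) lies between the finger pads; the fingertips stand 8 mm ahead of it and the grasp point (between the pads) lies 11 mm behind it; z points along the fingers, y is the line along which they close (so a half turn about z gives the same grasp; the last joint's range is limited). The gripper opens to 87 mm and grips with 3 to 60 N. Pads are 19 mm wide; open, the fingers measure 117 mm over their backs; the gripper's body (75 mm by 190 mm) begins 51 mm behind the grasp point.
Start: joints at [0.994, 0.527, 1.433, -0, 1.181, -0.178], TCP at [0.243, 0.576, 0.231] pointing down, gripper open.
Joint ranges: [-3.08, 3.08], [-0.75, 2.2], [0.22, 2.44], [-1.43, 4.57], [0, 2.65], [-2.85, 2.85]. Speed limits (rad/s): [2.79, 2.79, 3.14, 3.14, 3.14, 3.14].

### API

Orientations are given as a unit quaternion [x, y, z, w].
In Python, from rig import robot gives the robot as it stands.
- The arm moves only by the tool move_arm, never from a script. Its argument "motion" is text: rows parted by semicolons, each of 5 numbers parted by spaces: the opening, from -1 (shut) to 1 (fully open), then the shift along the tool's x, y, z normalised to -1 to 1, where 1 is 0.2 m, then the turn about the tool's z normalised to -1 to 1, where 1 is pi rad. A call has 1 to 12 rows; each row is the pose to reach, as a shift and turn from the pose commanded when the call began, along the tool's axes at that moment, turning the shorter way round; what a row does not reach only later rows make up. A row lasts 1/12 s, in which the tool goes at most 41.7 mm and 7.16 degrees, less where a joint would pass 70% of its speed; a pose out of reach is approached as far as the arm can. A call with a number of a shift or a turn outside -1 to 1 is refused whole. A call with a gripper value outside its range is refused whole. The fingers move at their own pace and stop on an object; "newtons" is the grip in N (left out, the last holds). Time passes only in rows, so rows that repeat a pose let the fingers close. It gives the time, the measured TCP pose, the force, the opening and the grip force at its end, in the units of the state.
- robot.get_obs(): the state, without advancing time (a new reading comes with each control period).
- robot.camera(name): name is "scene" or "top" or "wrist"; returns (picture, depth): 480x640x3 uint8, red, green, blue; 480x640 float32, m along the optical axis (not along the pixel's ray), 0 where there is no reading.
- robot.camera_model(name): a dict with "mtx" (3x3 intrinsics, pixels), "position" and "attitude" of the camera in the world. Camera axes: x right, y down, z forward; pixel columns grow to the right and rows downward; lengths in m; the calibration is good to about 2 mm. A picture is of the moment at which its call begins: read the wrist's pose just before it. camera_model takes no time and is no camera call; for the wrist camera it gives the pose at the moment of the call.
- robot.hand_in(): hands the job in; it is judged then, once.
The state is a dict: "time": time; "q": joint angles; "joint_velocities": joint speeds; "joint_torque": joint torques, N m; "position": TCP position; "tool_rot": TCP orientation; "ft_force": force on the tool from outside, world axes, zero at the start; "moment": the same for the moment, N m; "grip_width": finger opening in m; "grip_force": force on a finger pad.
Only numpy, scipy, OpenCV 4.12 (cv2) and the standard library are available. Lean on these libraries where they do the work, as an engineer would, in place of code of your own. Each camera call takes 0.05 s, during which the arm holds its last target. There are 200 camera calls.

### The job

The empty bowl already stands on the pan of the studio scale. With the fingertips, gently press the green button at least half way down to switch the scale on and let it come up, then do the same with the blue button to zero the scale. Do not bang a button hard against its stop, do not press the red button, and leave the bowl and the things around the scale where they are.

Things in the scene. Friction and masses are not known exactly. Their poses are not given: they have to be found in the camera images.
- scale: Grey bench scale, fixed: 250 mm deep (its x), 240 mm wide (its y), deck 45 mm above the table. Origin at the centre of its footprint, at table height; its x axis points from the buttons to the pan. Three round buttons stand in a row along its y, 90 mm from the origin on the -x side, 60 mm apart (middle one at y = 0); which colour has which place varies.
- power_top (a point): Centre of the top face of the green button (switches the scale on); it goes down with the button. The button is 24 mm across and goes straight down 10 mm; when up its top is 71 mm above the table and 14 mm above its black round housing, which is 40 mm across.
- tare_top (a point): Centre of the top face of the blue button (zeroes the scale); same size, housing and action as the green one.
- erase_top (a point): Centre of the top face of the red button (erases the settings, not to be pressed); same size, housing and action as the green one.
- power (a joint): Travel of the green button in m: 0 up, 0.010 on its hard stop; half way, 0.005, is enough. A spring pushes it back up: about 2 N starts it, 4.5 N holds it half way, 7 N brings it to the stop.
- tare (a joint): Travel of the blue button in m: 0 up, 0.010 on its hard stop; same spring as the green one.
- erase (a joint): Travel of the red button in m: 0 up, 0.010 on its hard stop; same spring as the green one.
- pan (a point): Centre of the top of the scale's round steel pan: 150 mm across, 60 mm above the table, 40 mm from the scale's origin on its +x side.
- bowl: Empty pink fired-clay bowl, loose on the pan: 104 mm across the rim, 50 mm high. Origin at the centre of its underside, z axis up.
- jar: Loose cream jar with a white lid, 68 mm across, 70 mm high, standing beside the scale. Origin at the centre of its underside.
- tile: Loose pale blue fired-clay block, 90 x 60 x 30 mm, lying beside the scale. Origin at the centre of its underside.
- spatula: Loose spatula, 170 mm long, lying on the table between the robot and the scale. Origin under its middle, its x axis along its length.
Things that resemble listed ones, but are neither listed nor needed, are in the scene too. Of the things like the bowl, leave any that is purple; of the rest the smaller one is meant.

How it is judged:
On the way, in this order (a step that is already met when the one before it is completed fails the run):
1. the green button is pressed at least 4.5 of its 10 mm while the blue one is up (value of joint power above 0.0045 m and value of joint tare below 0.001 m), for 0.05 s.
2. the blue button is pressed at least 4.5 of its 10 mm after the green one has come up (value of joint tare above 0.0045 m and value of joint power below 0.001 m), for 0.05 s.
At the end, for the whole second after the job is handed in: All three buttons are up again (within 1 mm), the bowl stands upright and still on the pan within 10 mm of where it was, and the jar, block and spatula lie within 15 mm of where they were (value of joint each of power, tare, erase below 0.001 m and distance between bowl and pan below 0.03 m and angle between bowl's own z axis and vertical below 0.1 rad and linear speed of bowl below 0.02 m/s and distance of bowl from where it was at the start of the episode below 0.01 m and distance of each of jar, tile, spatula from where it was at the start of the episode below 0.015 m); the robot touches nothing.
It fails at once if the red button is pressed (more than 1.5 mm) (value of joint erase above 0.0015 m).
It fails at once if the robot pushes on anything with more than 30 N (contact force between any of the arm, the fingers and anything else above 30 N).
It fails at once if the bowl is shifted, lifted (more than 10 mm) or tipped (distance of bowl from where it was at the start of the episode above 0.01 m or angle between bowl's own z axis and vertical above 0.15 rad).
It fails at once if the jar, the block or the spatula is moved more than 15 mm (distance of any of jar, tile, spatula from where it was at the start of the episode above 0.015 m).
It also fails if it takes over 38 s, if anything falls off the work surface, if the arm or the gripper's body presses on something with over 40 N, if the wrist force passes 120 N, or if a joint passes its speed limit or range.

## Working session

There is one attempt and no reset: what is moved stays moved. The work goes in short steps, Python scripts to look and compute and a tool call to move; the robot and the scene stay as the last step left them, time stands still between calls to the robot, and variables do not carry over. Pictures are saved under pics/ and viewed, at most 10 in all, crops included, and the job is handed in when it is done.

Besides the shell and the picture viewer there is one more tool, called after ">>>" by a JSON object that holds its "fn" and its "kwargs". move_arm: Moves the arm, as the interface text tells. Its arguments: {"type":"object","properties":{"motion":{"type":"string"},"newtons":{"type":"number"}},"required":["motion"]}

```bash
mkdir -p pics; python3 - <<'E'
from rig import robot
import cv2,numpy as np
o=robot.get_obs();print(o["time"],o["position"],o["tool_rot"],o["ft_force"])
for n in("top","scene"):
    m=robot.camera_model(n);p,d=robot.camera(n)
    print(n,m)
    cv2.imwrite(f"pics/{n}0.png",p[:,:,::-1]);np.savez(f"{n}0.npz",p=p,d=d,**m)
E
```

```text
0.0 [0.24227055 0.57536724 0.22957583] [ 1.98067718e-01  9.80187747e-01 -1.00445222e-03 -3.89445539e-04] [ 0.77846881 -0.2627206   0.40015866]
top {'mtx': array([[519.73417503,   0.        , 320.99756252],
       [  0.        , 519.73417503, 240.5633477 ],
       [  0.        ,   0.        ,   1.        ]]), 'position': array([0.41066467, 0.04327216, 0.98860555]), 'attitude': array([ 0.72978654, -0.67576783,  0.06800051, -0.07826476])}
scene {'mtx': array([[464.22520476,   0.        , 320.21094278],
       [  0.        , 464.22520476, 240.66594305],
       [  0.        ,   0.        ,   1.        ]]), 'position': array([1.15583744, 0.20228324, 0.60401201]), 'attitude': array([ 0.55686029,  0.73016999, -0.31628724, -0.23816125])}
```

View pics/top0.png

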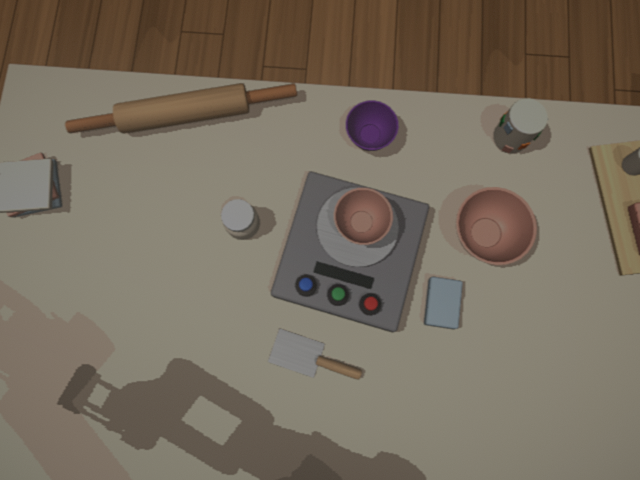

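View pics/scene0.png

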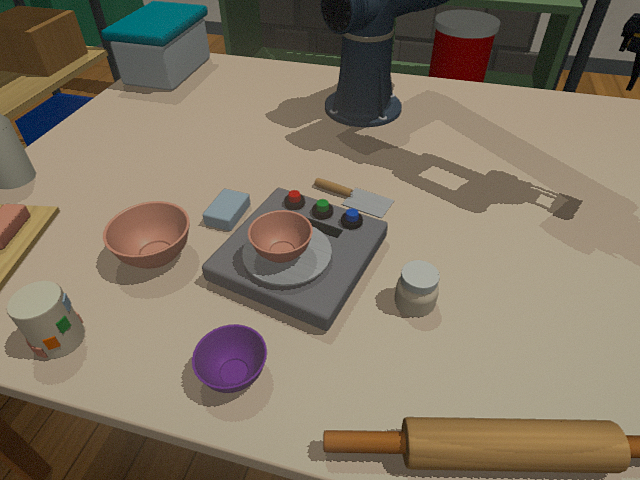

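The top view shows blue at (306,285), green at (338,294) and red at (371,303). The pink bowl is on the pan at (363,216), the spatula is at (315,355), and the row of buttons is clear from above. The scene view shows the same order: red (294,199), green (322,208), blue (351,217).

```bash
cat > h.py <<'E'
import cv2,numpy as np
from scipy.spatial.transform import Rotation as R
def cent(p,near,col):
    h=cv2.cvtColor(p,cv2.COLOR_RGB2HSV); H=h[...,0].astype(int)
    hue={'red':0,'green':60,'blue':113}[col]
    dh=np.abs((H-hue+90)%180-90)
    m=((dh<14)&(h[...,1]>130)&(h[...,2]>40)).astype(np.uint8)
    n,l,s,c=cv2.connectedComponentsWithStats(m)
    i=min((i for i in range(1,n) if s[i,4]>25),key=lambda i:np.hypot(*(c[i]-near)))
    return c[i],s[i,4]
def ray(D,uv):
    v=R.from_quat(D['attitude']).apply(np.linalg.inv(D['mtx'])@[uv[0],uv[1],1]);return np.array(D['position']),v
def onz(D,uv,z):
    o,v=ray(D,uv);return o+v*(z-o[2])/v[2]
E
python3 - <<'E'
from h import *
T=dict(np.load('top0.npz'));S=dict(np.load('scene0.npz'))
P={}
for c,a,b in(('blue',(306,285),(351,217)),('green',(338,294),(322,208)),('red',(371,303),(294,199))):
    ua,na=cent(T['p'],a,c);ub,nb=cent(S['p'],b,c)
    print(c,ua,na,onz(T,ua,.07).round(4),ub,nb,onz(S,ub,.068).round(4), T['d'][int(ua[1]),int(ua[0])])
    P[c]=onz(T,ua,.07)
d=P['red']-P['blue'];print(np.linalg.norm(d[:2]),np.arctan2(d[1],d[0]))
from rig import robot
o=robot.get_obs();print(o['position'],R.from_quat(o['tool_rot']).as_matrix().round(4))
E
```

```text
blue [305.39370079 283.95275591] 127 [0.5225 0.0858 0.07  ] [352.51754386 214.04385965] 114 [0.5272 0.0861 0.068 ] 0.92237645Traceback (most recent call last):
  File "<stdin>", line 5, in <module>
  File "h.py", line 9, in cent
    i=min((i for i in range(1,n) if s[i,4]>25),key=lambda i:np.hypot(*(c[i]-near)))
ValueError: min() iterable argument is empty
```

```bash
sed -i 's/dh<14)&(h\[...,1\]>130/dh<20)\&(h[...,1]>110/' h.py
python3 - <<'E'
from h import *
T=dict(np.load('top0.npz'));S=dict(np.load('scene0.npz'))
print(cv2.cvtColor(T['p'],cv2.COLOR_RGB2HSV)[294,332:345],cv2.cvtColor(S['p'],cv2.COLOR_RGB2HSV)[206,318:326:3])
P={}
for c,a,b in(('blue',(306,285),(351,217)),('green',(338,294),(322,208)),('red',(371,303),(294,199))):
    ua,na=cent(T['p'],a,c);ub,nb=cent(S['p'],b,c)
    print(c,ua,na,onz(T,ua,.07).round(4),ub,nb,onz(S,ub,.068).round(4))
    P[c]=onz(T,ua,.07)
d=P['red']-P['blue'];print(np.linalg.norm(d[:2]),np.arctan2(d[1],d[0]))
from rig import robot
o=robot.get_obs();print(o['position'],R.from_quat(o['tool_rot']).as_matrix().round(4))
E
```

```text
[[ 64 110  95]
 [ 65 117 111]
 [ 66 117 111]
 [ 65 118 110]
 [ 65 116 108]
 [ 65 119 107]
 [ 64 115 106]
 [ 64 123 104]
 [ 66 119 105]
 [ 66 120 104]
 [ 65 121 103]
 [ 64 120 100]
 [ 63 105  78]] [[ 49  88  78]
 [ 62 133 100]
 [ 61 123  95]]
blue [305.19285714 283.98571429] 140 [0.5225 0.0861 0.07  ] [352.04316547 214.61151079] 139 [0.5289 0.0856 0.068 ]
green [337.71304348 293.46086957] 115 [0.5101 0.0274 0.07  ] [322.70526316 203.91578947] 95 [0.5133 0.027  0.068 ]
red [370.44099379 303.01863354] 161 [ 0.4977 -0.0313  0.07  ] [293.9862069  196.03448276] 145 [ 0.5047 -0.0311  0.068 ]
0.11995673026272909 -1.7784602386451152
[0.24233052 0.57543818 0.22968429] [[-9.215e-01  3.883e-01 -1.000e-03]
 [ 3.883e-01  9.215e-01 -1.600e-03]
 [ 3.000e-04 -1.800e-03 -1.000e+00]]
```

>>> {"fn": "move_arm", "kwargs": {"motion": "-1 -0.2 -0.17 0 0;-1 -0.4 -0.34 0 0;-1 -0.6 -0.5 0 0;-1 -0.77 -0.66 0 0;-1 -0.77 -0.66 0 0;-1 -0.77 -0.66 0 0", "newtons": 20}}

```text
time: 0.6
position: [0.3349, 0.3891, 0.23]
tool_rot: [0.201, 0.98, -0.002, -0.0]
ft_force: [-0.1, 1.1, -0.6]
grip_width: 0.055
grip_force: 0.0
```

>>> {"fn": "move_arm", "kwargs": {"motion": "-1 -0.2 -0.17 0 0;-1 -0.4 -0.34 0 0;-1 -0.6 -0.5 0 0;-1 -0.77 -0.66 0 0;-1 -0.77 -0.66 0 0;-1 -0.77 -0.66 0 0"}}

```text
time: 1.1
position: [0.4273, 0.2087, 0.2306]
tool_rot: [0.201, 0.98, -0.001, 0.001]
ft_force: [0.2, -0.2, -0.4]
grip_width: 0.015
grip_force: 0.0
```

>>> {"fn": "move_arm", "kwargs": {"motion": "-1 -0.2 -0.17 0 -0.03;-1 -0.4 -0.34 0 -0.06;-1 -0.6 -0.5 0 -0.06;-1 -0.75 -0.66 0 -0.06;-1 -0.75 -0.66 0 -0.06;-1 -0.75 -0.66 0 -0.06;-1 -0.75 -0.66 0 -0.06"}}

```text
time: 1.68
position: [0.5116, 0.0326, 0.2302]
tool_rot: [0.107, 0.994, 0.0, -0.0]
ft_force: [-0.1, 0.4, 0.5]
grip_width: 0.0005
grip_force: 0.0
```

```bash
cat > g.py <<'E'
from h import *
from rig import robot
o=robot.get_obs();M=R.from_quat(o['tool_rot']).as_matrix();p=o['position']
print(o['time'],p,M.round(4).tolist(),o['ft_force'],o['grip_width'])
for n,t in(('green',[.5103,.0274,.085]),('blue',[.5227,.086,.085])):
    print(n,'tool shift units to tip 6mm above 71 (TCP z .085):',(M.T@(np.array(t)-p)/.2).round(4))
E
python3 g.py
python3 - <<'E'
from h import *
from rig import robot
m=robot.camera_model('wrist');p,d=robot.camera('wrist');cv2.imwrite('pics/w1.png',p[:,:,::-1])
for c in('blue','green','red'):
    try:
        u,n=cent(p,(320,240),c);print(c,u,n,onz(m,u,.07).round(4))
    except ValueError as e:print(c,e)
E
```

```text
1.6833 [0.51158707 0.03255283 0.23015691] [[-0.9773, 0.2118, -0.0005], [0.2118, 0.9773, 0.0007], [0.0006, 0.0006, -1.0]] [-0.13837412  0.38439429  0.45562742] 0.0005094355894164133
green tool shift units to tip 6mm above 71 (TCP z .085): [ 4.000e-04 -2.700e-02  7.258e-01]
blue tool shift units to tip 6mm above 71 (TCP z .085): [0.0018 0.2725 0.726 ]
blue [377.29615385 225.26346154] 520 [0.5224 0.085  0.07  ]
green [315.1237525 225.7005988] 501 [0.5102 0.0268 0.07  ]
red [253.04370629 225.34965035] 572 [ 0.4973 -0.031   0.07  ]
```

View pics/w1.png

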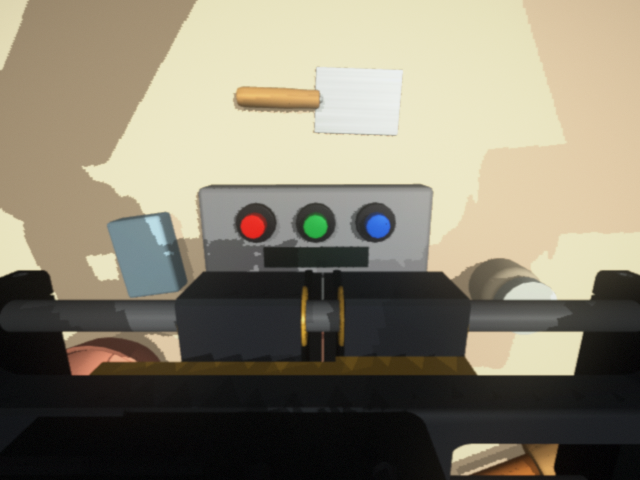

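The wrist view shows red (253,225), green (315,225) and blue (377,225). It agrees with the top view to about 1 mm, so I'm descending over green.

>>> {"fn": "move_arm", "kwargs": {"motion": "-1 0 -0.028 0.2 0;-1 0 -0.028 0.35 0;-1 0 -0.028 0.5 0;-1 0 -0.028 0.6 0;-1 0 -0.028 0.67 0;-1 0 -0.028 0.7 0;-1 0 -0.028 0.7 0;-1 0 -0.028 0.7 0"}}

```text
time: 2.4
position: [0.5096, 0.0289, 0.0909]
tool_rot: [0.104, 0.995, 0.0, -0.0]
ft_force: [0.6, -1.0, -0.1]
grip_width: 0.0005
grip_force: 0.0
```

>>> {"fn": "move_arm", "kwargs": {"motion": "-1 0 0 0.01 0;-1 0 0 0.02 0;-1 0 0 0.03 0;-1 0 0 0.04 0;-1 0 0 0.05 0;-1 0 0 0.055 0;-1 0 0 0.06 0;-1 0 0 0.06 0"}}

```text
time: 3.07
position: [0.5097, 0.0276, 0.0785]
tool_rot: [0.105, 0.994, -0.0, -0.0]
ft_force: [-0.0, -0.1, 2.4]
grip_width: 0.0005
grip_force: 1.2
```

>>> {"fn": "move_arm", "kwargs": {"motion": "-1 0 0 0.004 0;-1 0 0 0.008 0;-1 0 0 0.012 0;-1 0 0 0.016 0;-1 0 0 0.02 0;-1 0 0 0.024 0;-1 0 0 0.028 0;-1 0 0 0.028 0;-1 0 0 0.028 0"}}

```text
time: 3.82
position: [0.5097, 0.0276, 0.073]
tool_rot: [0.105, 0.994, -0.0, -0.0]
ft_force: [-1.4, -0.6, 4.3]
grip_width: 0.0005
grip_force: 2.5
```

>>> {"fn": "move_arm", "kwargs": {"motion": "-1 0 0 0.003 0;-1 0 0 0.006 0;-1 0 0 0.008 0;-1 0 0 0.008 0;-1 0 0 0.008 0;-1 0 0 0.008 0;-1 0 0 0.008 0;-1 0 0 0.008 0"}}

```text
time: 4.48
position: [0.5098, 0.0277, 0.0715]
tool_rot: [0.105, 0.994, -0.0, 0.0]
ft_force: [-0.5, -0.5, 6.0]
grip_width: 0.0004
grip_force: 2.9
```

```bash
python3 g.py
```

```text
4.4833 [0.50975042 0.02765276 0.0715261 ] [[-0.978, 0.2086, 0.0], [0.2086, 0.978, -0.0001], [-0.0, -0.0001, -1.0]] [-0.53858972 -0.5452464   6.00312774] 0.00039294044404068876
green tool shift units to tip 6mm above 71 (TCP z .085): [-0.003  -0.0007 -0.0674]
blue tool shift units to tip 6mm above 71 (TCP z .085): [-0.0025  0.2988 -0.0674]
```

Green is about 7 mm down at 6 N. Next I lift and shift to blue.

>>> {"fn": "move_arm", "kwargs": {"motion": "-1 0 0 -0.03 0;-1 0 0 -0.08 0;-1 0 0 -0.15 0;-1 0 0 -0.15 0;-1 0 0 -0.15 0;-1 0 0.1 -0.15 0;-1 0 0.2 -0.15 0;-1 -0.002 0.27 -0.15 0;-1 -0.002 0.299 -0.15 0;-1 -0.002 0.299 -0.15 0;-1 -0.002 0.299 -0.15 0;-1 -0.002 0.299 -0.15 0"}}

```text
time: 5.48
position: [0.5222, 0.0855, 0.101]
tool_rot: [0.105, 0.994, -0.0, -0.0]
ft_force: [0.6, -0.5, 0.4]
grip_width: 0.0008
grip_force: 0.0
```

```bash
python3 g.py; python3 - <<'E'
from h import *
from rig import robot
m=robot.camera_model('wrist');p,d=robot.camera('wrist');cv2.imwrite('pics/w2.png',p[:,:,::-1])
E
```

```text
5.4833 [0.52220715 0.08553861 0.10101   ] [[-0.9779, 0.2091, -0.001], [0.2091, 0.9779, -0.0002], [0.0009, -0.0004, -1.0]] [ 0.56854914 -0.5025701   0.38138649] 0.0007990634566027327
green tool shift units to tip 6mm above 71 (TCP z .085): [-0.0026 -0.2967  0.0802]
blue tool shift units to tip 6mm above 71 (TCP z .085): [-0.002   0.0028  0.08  ]
```

View pics/w2.png

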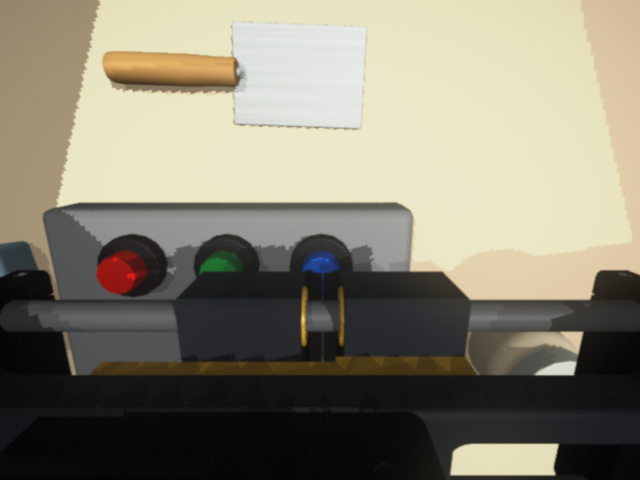

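The blue button (322,265) is in line with the shut fingers (322,315), and green (222,265) stands up again. Now I press blue: TCP from 0.101 to 0.079 is contact, then on to 0.0715.

>>> {"fn": "move_arm", "kwargs": {"motion": "-1 0 0 0.03 0;-1 0 0 0.06 0;-1 0 0 0.08 0;-1 0 0 0.09 0;-1 0 0 0.1 0;-1 0 0 0.11 0;-1 0 0 0.115 0;-1 0 0 0.12 0;-1 0 0 0.125 0;-1 0 0 0.13 0;-1 0 0 0.13 0;-1 0 0 0.13 0"}}

```text
time: 6.53
position: [0.5226, 0.086, 0.0755]
tool_rot: [0.105, 0.994, -0.0, -0.0]
ft_force: [-0.7, -1.1, 3.4]
grip_width: 0.0004
grip_force: 1.9
```

>>> {"fn": "move_arm", "kwargs": {"motion": "-1 0 0 0.004 0;-1 0 0 0.008 0;-1 0 0 0.012 0;-1 0 0 0.016 0;-1 0 0 0.018 0;-1 0 0 0.018 0;-1 0 0 0.018 0;-1 0 0 0.018 0"}}

```text
time: 7.2
position: [0.5226, 0.0861, 0.0718]
tool_rot: [0.105, 0.994, -0.0, -0.0]
ft_force: [-2.4, -1.2, 4.5]
grip_width: 0.0005
grip_force: 2.8
```

>>> {"fn": "move_arm", "kwargs": {"motion": "-1 0 0 0.002 0;-1 0 0 0.004 0;-1 0 0 0.004 0;-1 0 0 0.004 0;-1 0 0 0.004 0"}}

```text
time: 7.62
position: [0.5226, 0.086, 0.0711]
tool_rot: [0.105, 0.994, -0.0, -0.0]
ft_force: [-0.8, -1.7, 6.3]
grip_width: 0.0005
grip_force: 3.0
```

>>> {"fn": "move_arm", "kwargs": {"motion": "-1 0 0 -0.03 0;-1 0 0 -0.08 0;-1 0 0 -0.15 0;-1 0 0 -0.3 0;-1 0 0 -0.45 0;-1 0 0 -0.6 0;-1 0 0 -0.6 0;-1 0 0 -0.6 0;-1 0 0 -0.6 0;-1 0 0 -0.6 0"}}

```text
time: 8.45
position: [0.5216, 0.0862, 0.1898]
tool_rot: [0.105, 0.994, 0.0, -0.001]
ft_force: [-0.2, 0.1, -0.0]
grip_width: 0.0006
grip_force: 0.0
```

```bash
python3 - <<'E'
from h import *
from rig import robot
T=dict(np.load('top0.npz'))
p,d=robot.camera('scene');cv2.imwrite('pics/s2.png',p[:,:,::-1])
E
```

```text
(no output)
```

View pics/s2.png

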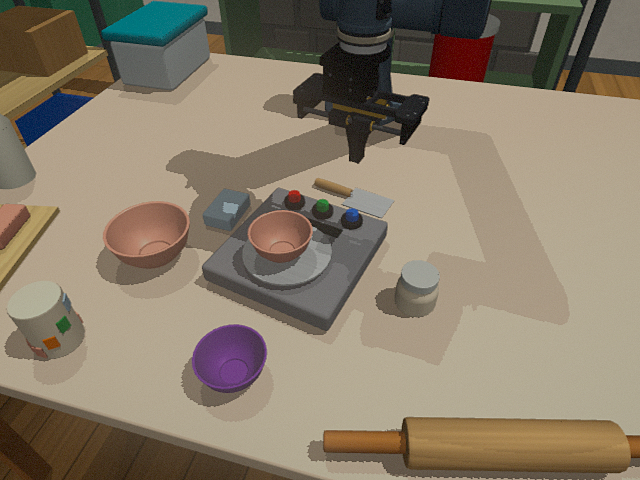

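The scene matches the start: all three buttons are up (294,199; 322,208; 351,217), the bowl (281,238), jar, block and spatula haven't moved, and the arm is clear. I'm handing in.

```bash
python3 -c "
from rig import robot
print(robot.hand_in())"
```

```text
the job is handed in; nothing more can be done
None
```

I pressed the green button and then the blue one, each about 7 mm down at roughly 6 N, with the red button and everything around the scale left untouched, and handed the job in at about 8.5 s; the hand-in returned no verdict.

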